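# Stand the tall forming post up on its foot

### The arm

A 6-joint arm with a two-finger parallel gripper is mounted at the origin on the work surface. World frame = base frame: x ahead of the robot, y to its left, z up, the work surface at z = 0. Lengths are in mm, angles in degrees, forces in N, time in s.
With the tool pointing down it reaches from about 300 to 850 mm from the base axis. Payload 4.2 kg.
Tool frame: the origin (TCP) lies on the centre line of the jaws, within the pads' length; the fingertips stand 14 mm ahead of it and the grasp point (between the pads) lies 5 mm behind it (env.finger_overhang is the z of the fingertips in the tool frame, in mm); z points along the fingers, y is the line along which they close (so a half turn about z gives the same grasp; the last joint's range is limited). The gripper opens to 91 mm and grips with 3 to 60 N. Pads are 32 mm wide; open, the fingers measure 118 mm over their backs; the gripper's body (76 mm by 178 mm) begins 60 mm behind the grasp point.
Start: joints at [-77.407, 18.312, 89.639, -0, 72.044, -1.146], TCP at [136.569, -558.561, 227.976] pointing down, gripper open.
Joint ranges: [-177.97, 177.97], [-48.28, 115.42], [12.27, 149.76], [-77.06, 257.06], [2.81, 150.46], [-146.56, 146.56]. Speed limits (degrees/s): [147.25, 147.25, 180, 180, 180, 180].

### API

Orientations are given as [roll, pitch, yaw] about the fixed x, y, z axes, in that order (R = Rz(yaw) Ry(pitch) Rx(roll)).
In Python, from workcell import sensors, viewer, env gives the robot as it stands. The module is installed in compiled form; this text tells all that it offers.
- The arm moves only by the tool step_arm, never from a script. Its argument "plan" is one flat list of numbers, 6 for each row, row after row: the shift along the tool's x, y, z in cm, then the turn, a rotation vector about the tool's x, y, z in rad. In form: [x, y, z, wx, wy, wz, x, y, z, wx, wy, wz, ...]. A call has 1 to 5 rows; each row shifts and turns the commanded pose from where the row before left it, along the tool's axes as they then stand; what a row does not reach is not made up. A row lasts 1/12 s, in which the tool goes at most 41.7 mm and 7.16 degrees, less where a joint would pass 70% of its speed; a pose out of reach is approached as far as the arm can. A call is refused whole if a number of a shift passes 4.17 or a number of a turn 0.125, either way. A call with a gripper value outside its range is refused whole. "hand" is the finger opening in cm, from 0 to 9.12, set as the call begins (left out, the last holds). The fingers move at their own pace and stop on an object; "newtons" is the grip in N (left out, the last holds). Time passes only in rows, so rows that do not move let the fingers close. It gives the time, the measured TCP pose, the force, the opening and the grip force at its end, in the units of the state.
- sensors.state(): the state, without advancing time (a new reading comes with each control period).
- viewer.grab_frame(name): name is "side" or "top"; returns a dict with "img" (400x640x3 uint8, red, green, blue), "fx", "fy", "cx", "cy" (pixels), "position" and "attitude" of the camera in the world. Camera axes: x right, y down, z forward; pixel columns grow to the right and rows downward; lengths in mm; the calibration is good to about 2 mm. A picture is of the moment at which its call begins. There is no depth.
- env.job_done(): hands the job in; it is judged then, once.
Trained networks look in a picture, given as the dict that the camera call returned (one of the last four; its "shot" number tells which), for a name from the list of things; names that differ only in an ending like _2 or _b are one class to them, and where a whole thing is asked for, a point or a joint stands for the part that bears it (a point fixed in the world has none). Each returns a list of dicts, best first, with "score" (0 to 1); they miss things now and then, are a little off and sometimes report something else, mostly with a low value. They report only what shows in the picture. A call takes as long as a camera call. They do not tell look-alikes from the thing itself.
- viewer.boxes_of(name, picture): "location" ([column, row] in pixels, amid what is visible of it).
- viewer.pinpoint(name, picture): "location" ([column, row] in pixels: a listed point, or the origin of a listed thing).
The state is a dict: "time_s": time; "qpos": joint angles; "qvel": joint speeds; "effort": joint torques, N m; "ee_pos": TCP position; "ee_rot": TCP orientation; "force": force on the tool from outside, world axes, zero at the start; "torque": the same for the moment, N m; "gripper_width": finger opening in mm; "gripper_force": force on a finger pad.
Only numpy, scipy, OpenCV 4.12 (cv2) and the standard library are available. Lean on these libraries where they do the work, as an engineer would, in place of code of your own. Each camera call takes 0.05 s, during which the arm holds its last target. There are 200 camera calls.

### The job

On the silversmith's bench lie two steel forming posts. Tip the tall, round-ended one up on the spot until it stands upright by itself on its square foot, keeping the foot down on the bench all the while rather than lifting the post into the air. Leave the short flat-ended post and the copper bowl undisturbed.

Things in the scene. Friction and masses are not known exactly. Their poses are not given: they have to be found in the camera images.
- tall_post_center (a point): centre of the tall post, on its axis, 90 mm from the foot's underside. 180 mm long over all, 0.3 to 0.6 kg: a steel tube 26 mm in diameter with a ball-round end, on a square foot plate 56 x 56 x 10 mm centred on the tube. Its x axis runs along the tube from foot to round end: while lying the round end is 5 degrees lower than the foot; straight up when it stands.
- tall_post_foot (a point): centre of the underside of the tall post's square foot, on the tube's axis; same axes. The post lies with one flat side of the square foot down on the bench, its round end touching the bench, so this point is about 29 mm up; it is at bench height (0) when the post stands.
- short_post_center (a point): centre of the short post, on its axis, 55 mm from the foot's underside. The same tube (26 mm) and foot (56 x 56 x 10 mm), but only 110 mm long and cut off flat at the end; lying on the bench; its x axis runs from foot to flat end. To be left alone.
- cup_rim (a point): centre of the mouth of the small open copper bowl, 72 mm wide and 45 mm high, standing between the two posts. To be left alone.
There are look-alikes about, which are no part of the job. What is shaped like the part that bears tall_post_center but green or pink is not meant.

How it is judged:
By the outcome, as a careful person would: the job done as asked, in the order asked, and still so for the second after the job is handed in, with the robot touching nothing.
It also fails if it takes over 38 s, if anything falls off the work surface, if the arm or the gripper's body presses on something with over 40 N, if the wrist force passes 120 N, or if a joint passes its speed limit or range.

## Working session

There is one attempt and no reset: what is moved stays moved. The work goes in short steps, Python scripts to look and compute and a tool call to move; the robot and the scene stay as the last step left them, time stands still between calls to the robot, and variables do not carry over. Pictures are saved under pics/ and viewed, at most 10 in all, crops included, and the job is handed in when it is done.

Besides the shell and the picture viewer there is one more tool, called after ">>>" as name(argument=value, ...), one argument or row to a line, values as JSON. step_arm: Moves the arm, as the interface text tells. Its arguments: {"type":"object","properties":{"plan":{"type":"array","items":{"type":"number"}},"hand":{"type":"number"},"newtons":{"type":"number"}},"required":["plan"]}

```bash
mkdir -p pics; cat > h.py <<'E'
import numpy as np,cv2
from scipy.spatial.transform import Rotation as R
from workcell import sensors,viewer,env
def cam(f):
    a=np.array(f["attitude"],float)
    if a.shape==(3,3): M=a
    elif a.size==4: M=R.from_quat(a).as_matrix()
    else: M=R.from_euler('xyz',a,degrees=True).as_matrix()
    return M,np.array(f["position"],float)
def ray(f,p):
    M,o=cam(f); d=M@np.array([(p[0]-f["cx"])/f["fx"],(p[1]-f["cy"])/f["fy"],1]); return o,d/np.linalg.norm(d)
def onz(f,p,z):
    o,d=ray(f,p); return o+d*(z-o[2])/d[2]
def tri(f,p,g,q):
    o,d=ray(f,p);o2,d2=ray(g,q)
    s=np.linalg.lstsq(np.c_[d,-d2],o2-o,rcond=None)[0]
    a,b=o+s[0]*d,o2+s[1]*d2
    return (a+b)/2,np.linalg.norm(a-b)
def proj(f,P):
    M,o=cam(f); c=M.T@(np.array(P)-o); return [f["fx"]*c[0]/c[2]+f["cx"],f["fy"]*c[1]/c[2]+f["cy"]]
def save(f,n): cv2.imwrite('pics/'+n,cv2.cvtColor(f["img"],cv2.COLOR_RGB2BGR))
E
python3 - <<'E'
from h import *
np.set_printoptions(precision=1,suppress=True)
s=sensors.state();print(s)
F={}
for n in("top","side"):
    f=F[n]=viewer.grab_frame(n);save(f,n+'0.png');print(n,f["position"],f["attitude"],f["fx"])
    for k in("tall_post_center","tall_post_foot","short_post_center","cup_rim"):
        print(k,[(np.round(d["location"]),round(d["score"],2)) for d in viewer.pinpoint(k,f)])
a=cv2.imread('pics/top0.png');b=cv2.imread('pics/side0.png')
E
```

```text
{'time_s': 0.0, 'qpos': array([-77.4,  18.4,  89.7,  -0. ,  72. ,  -1.1]), 'qvel': array([ 0.1, -0.1,  0.1, -0.1, -0.1,  0.1]), 'effort': array([ -0. , -41.2, -23.2,   0.1,   0. ,  -0. ]), 'ee_pos': array([ 136.5, -558.1,  227.1]), 'ee_rot': array([-179.9,   -0. ,   13.7]), 'force': array([ 0.4,  0.3, -0.3]), 'torque': array([ 0. , -0. , -0.1]), 'gripper_force': 0.0, 'gripper_width': 91.19423969965118}
top [ 246.4  -50.7 1120.3] [-172.1   -0.3  -89.5] 481.2342815453361
tall_post_center [(array([210., 157.]), 0.9), (array([188., 247.]), 0.87), (array([390., 235.]), 0.79)]
tall_post_foot [(array([198., 282.]), 0.92), (array([246., 156.]), 0.62), (array([352., 251.]), 0.59)]
short_post_center [(array([403., 169.]), 0.7)]
cup_rim [(array([295., 147.]), 0.71), (array([209., 156.]), 0.6)]
side [-231.1  585.2 1021.3] [-137.    -0.2 -134.6] 519.5655582107037
tall_post_center [(array([269., 300.]), 0.95), (array([390., 187.]), 0.92), (array([223., 241.]), 0.71)]
tall_post_foot [(array([254., 214.]), 0.91), (array([303., 318.]), 0.75), (array([379., 209.]), 0.59)]
short_post_center [(array([359., 156.]), 0.72)]
cup_rim [(array([284., 185.]), 0.6)]
```

View pics/top0.png

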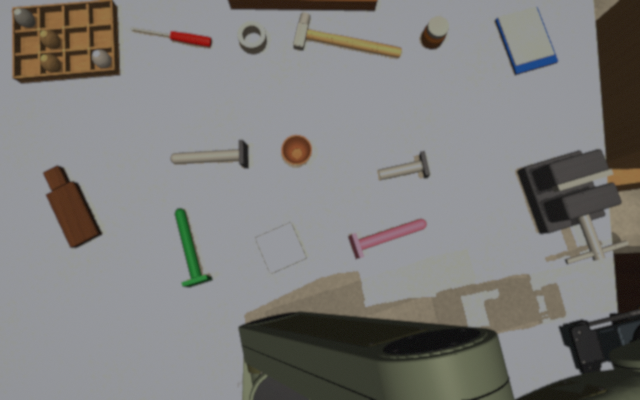

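View pics/side0.png

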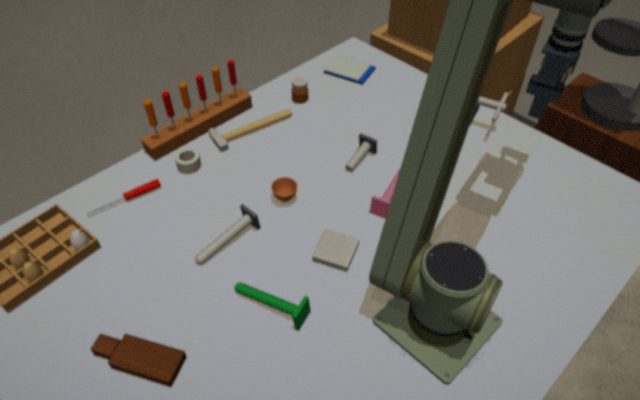

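The top view shows three tall-post candidates: steel at (210,157), green at (188,247) and pink at (390,235). The short post is at (403,169). The steel one is the one described. In the side view it is at (223,241), with its foot at (254,214). The bowl is at top (295,147).

```bash
python3 - <<'E'
from h import *
np.set_printoptions(precision=1,suppress=True)
f=viewer.grab_frame("top");g=viewer.grab_frame("side")
def best(n,fr,p):
    L=[d for d in viewer.pinpoint(n,fr)]; return min(L,key=lambda d:np.hypot(*(np.array(d["location"])-p)))["location"] if L else None
P={}
for n,p,q in(("tall_post_center",(210,157),(223,241)),("tall_post_foot",(246,156),(254,214)),("short_post_center",(403,169),(359,156)),("cup_rim",(295,147),(284,185))):
    a,b=best(n,f,p),best(n,g,q); P[n],e=tri(f,a,g,b); print(n,a,b,P[n],e)
d=P["tall_post_center"]-P["tall_post_foot"];print(np.linalg.norm(d),np.degrees(np.arctan2(d[1],d[0])))
# silhouette-based: pixel endpoints of round end and foot underside
print('roundend z13 from top',onz(f,(171,158),13))
A=cv2.resize(f["img"][125:190,160:320],None,fx=4,fy=4,interpolation=3);B=cv2.resize(g["img"][170:270,180:310],None,fx=4,fy=4,interpolation=3)
H=np.zeros((260,640,3),np.uint8);H[:]=A
B=cv2.copyMakeBorder(cv2.resize(B,(442,340)),0,0,0,198,0)
cv2.imwrite('pics/crop.png',np.vstack([H,B])[...,::-1])
E
```

```text
tall_post_center [207.3, 156.7] [222.3, 240.3] [502.  200.9  11.2] 4.399140403971378
tall_post_foot [246.5, 154.0] [252.8, 215.4] [503.4 104.8  27. ] 1.242997803139006
short_post_center [400.2, 169.7] [358.1, 160.1] [ 474.4 -257.1    0.9] 2.355796628628095
cup_rim [294.4, 149.2] [282.3, 183.3] [510.1  -6.1  58.1] 3.533498372404955
97.41644840964967 90.81175022291752
roundend z13 from top [495.9 283.9  13. ]
```

View pics/crop.png

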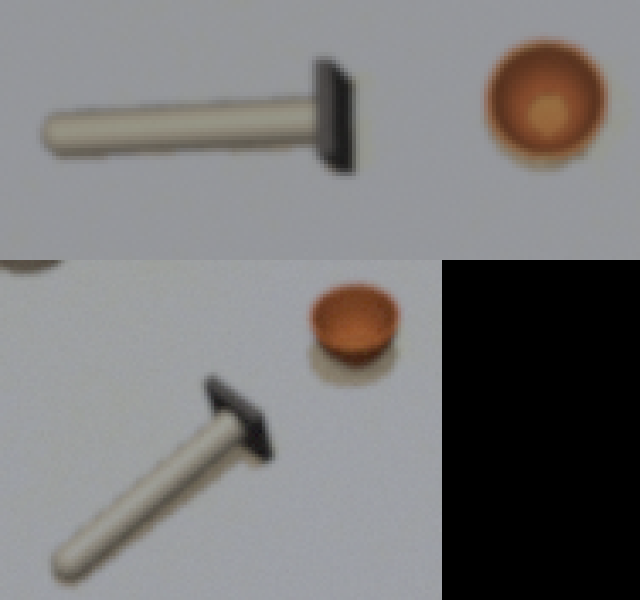

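The close crop confirms the steel post: its round end is at top (170.5,158) and its foot at about (248,154). The bowl lies beyond the foot. I'll move over the post now.

>>> step_arm(
  plan=[2.14,-2.68,0.19,0,0,0,2.14,-2.68,0.19,0,0,0,2.14,-2.68,0.19,0,0,0,2.14,-2.68,0.19,0,0,0,2.14,-2.68,0.19,0,0,0],
  hand=7,
)

```text
time_s: 1.42
ee_pos: [209.0, -401.5, 218.4]
ee_rot: [180.0, -0.0, 13.7]
force: [0.8, -0.9, 1.0]
gripper_width: 69.6
gripper_force: 0.0
```

>>> step_arm(
  plan=[2.14,-2.68,0.19,0,0,0,2.14,-2.68,0.19,0,0,0,2.14,-2.68,0.19,0,0,0,2.14,-2.68,0.19,0,0,0,2.14,-2.68,0.19,0,0,0],
)

```text
time_s: 1.83
ee_pos: [281.1, -245.9, 209.1]
ee_rot: [180.0, -0.0, 13.7]
force: [0.6, -1.1, 0.7]
gripper_width: 69.6
gripper_force: 0.0
```

>>> step_arm(
  plan=[2.14,-2.68,0.19,0,0,0,2.14,-2.68,0.19,0,0,0,2.14,-2.68,0.19,0,0,0,2.14,-2.68,0.19,0,0,0,2.14,-2.68,0.19,0,0,0],
)

```text
time_s: 2.25
ee_pos: [353.3, -90.2, 199.7]
ee_rot: [180.0, -0.1, 13.7]
force: [1.2, -0.3, 0.2]
gripper_width: 70.1
gripper_force: 0.0
```

>>> step_arm(
  plan=[2.14,-2.68,0.19,0,0,0,2.14,-2.68,0.19,0,0,0,2.14,-2.68,0.19,0,0,0,2.14,-2.68,0.19,0,0,0,2.14,-2.68,0.19,0,0,0],
)

```text
time_s: 2.67
ee_pos: [425.5, 65.6, 190.1]
ee_rot: [180.0, -0.0, 13.8]
force: [1.0, -0.8, -0.1]
gripper_width: 69.8
gripper_force: 0.0
```

>>> step_arm(
  plan=[2.14,-2.68,0.19,0,0,0,2.14,-2.68,0.19,0,0,0,2.14,-2.68,0.19,0,0,0,2.14,-2.68,0.19,0,0,0,2.14,-2.68,0.19,0,0,0],
)

```text
time_s: 3.08
ee_pos: [497.6, 221.1, 180.4]
ee_rot: [180.0, -0.0, 13.8]
force: [1.3, -0.2, -0.1]
gripper_width: 70.0
gripper_force: 0.0
```

>>> step_arm(
  plan=[0,0,0,0,0,-0.114,0,0,0,0,0,-0.114,0,0,0,0,0,-0.114,0,0,0,0,0,-0.114,0,0,0,0,0,-0.114],
)

```text
time_s: 3.5
ee_pos: [497.2, 219.5, 180.4]
ee_rot: [180.0, 0.0, 46.7]
force: [0.3, 0.4, 0.5]
gripper_width: 69.9
gripper_force: 0.0
```

>>> step_arm(
  plan=[0,0,0,0,0,-0.114,0,0,0,0,0,-0.114,0,0,0,0,0,-0.114,0,0,0,0,0,-0.114,0,0,0,0,0,-0.114],
)

```text
time_s: 3.92
ee_pos: [497.2, 219.4, 180.5]
ee_rot: [180.0, 0.0, 79.4]
force: [-0.1, 0.5, 0.5]
gripper_width: 69.7
gripper_force: 0.0
```

>>> step_arm(
  plan=[0,0,0,0,0,-0.114,0,0,0,0,0,-0.114,0,0,0,0,0,0],
)

```text
time_s: 4.17
ee_pos: [497.1, 219.3, 180.5]
ee_rot: [180.0, 0.0, 92.2]
force: [0.5, -1.0, -0.3]
gripper_width: 70.3
gripper_force: 0.0
```

```bash
python3 - <<'E'
from h import *
np.set_printoptions(precision=1,suppress=True)
s=sensors.state();print(s["time_s"],s["qpos"],s["ee_pos"],s["ee_rot"],s["gripper_width"])
f=viewer.grab_frame("top");g=viewer.grab_frame("side");save(f,'top1.png');save(g,'side1.png')
print(onz(f,(176,158),14.5),onz(f,(238,155.6),27))
print(onz(g,(180+(70+0)/3.4,170+(567-260)/3.4),13),onz(g,(180+232/3.4,170+(425-260)/3.4),27))
E
```

```text
4.1667 [22.6 17.5 98.1 -0.  64.4 20.4] [497.1 219.3 180.5] [180.    0.   92.2] 70.25386159865883
[495.7 271.8  14.5] [499.9 124.8  27. ]
[490.5 276.1  13. ] [502.8 119.3  27. ]
```

View pics/side1.png

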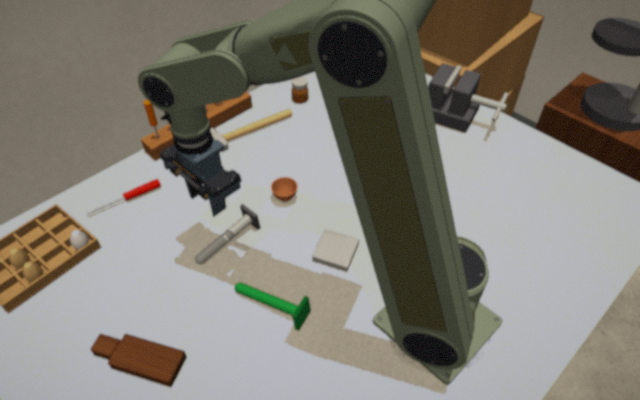

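The gripper is above the tube, with the post around side (228,235). Next I tilt the tool back 30° and go down.

>>> step_arm(
  plan=[0,0,0,0,-0.105,0,0,0,0,0,-0.105,0,0,0,0,0,-0.105,0,0,0,0,0,-0.105,0,0,0,0,0,-0.105,0],
)

```text
time_s: 4.68
ee_pos: [497.6, 219.9, 181.3]
ee_rot: [179.7, 30.3, 91.9]
force: [-0.5, -0.1, -0.3]
gripper_width: 70.2
gripper_force: 0.0
```

>>> step_arm(
  plan=[0.98,0,1.7,0,0,0,0.98,0,1.7,0,0,0,0.98,0,1.7,0,0,0,0.98,0,1.7,0,0,0,0.98,0,1.7,0,0,0],
)

```text
time_s: 5.1
ee_pos: [497.2, 219.4, 81.3]
ee_rot: [179.9, 30.1, 91.9]
force: [-0.6, -0.6, 0.3]
gripper_width: 70.2
gripper_force: 0.0
```

>>> step_arm(
  plan=[0.9,0,1.55,0,0,0,0.9,0,1.55,0,0,0,0.45,0,0.78,0,0,0,0,0,0,0,0,0],
)

```text
time_s: 5.43
ee_pos: [496.2, 218.6, 35.7]
ee_rot: [-179.8, 30.2, 92.1]
force: [0.1, -0.3, 0.2]
gripper_width: 69.9
gripper_force: 0.0
```

```bash
python3 - <<'E'
from h import *
np.set_printoptions(precision=1,suppress=True)
s=sensors.state();print(s["time_s"],s["qpos"],s["ee_pos"],s["ee_rot"],s["force"])
f=viewer.grab_frame("top");g=viewer.grab_frame("side")
A=cv2.resize(f["img"][110:210,140:300],None,fx=4,fy=4,interpolation=3);B=cv2.resize(g["img"][190:280,150:310],None,fx=4,fy=4,interpolation=3)[:200+160]
cv2.imwrite('pics/c2.png',np.vstack([A,B])[:600,:,::-1] if 0 else cv2.resize(np.vstack([A,B]),(505,600))[...,::-1])
E
```

```text
5.4333 [ 36.7  35.2  99.3 -26.8  66.4  50. ] [496.2 218.6  35.7] [-179.8   30.2   92.1] [ 0.1 -0.3  0.2]
```

View pics/c2.png

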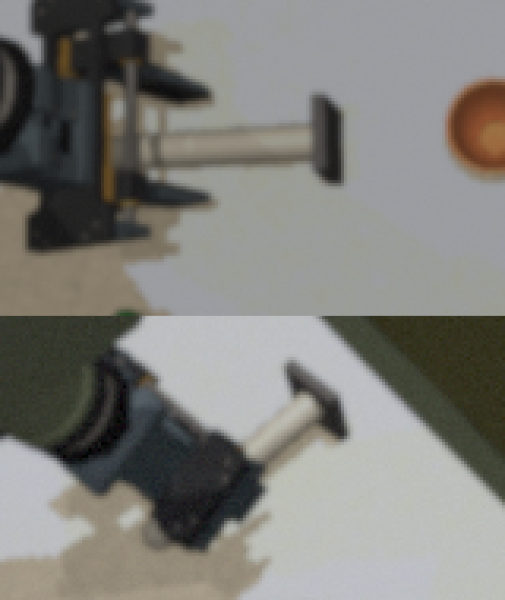

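The top crop shows the fingers straddling the tube, centred within about 2 mm. Now the last 12 mm down, then close.

>>> step_arm(
  plan=[0.3,0,0.52,0,0,0,0.3,0,0.52,0,0,0,0,0,0,0,0,0],
)

```text
time_s: 5.78
ee_pos: [496.9, 219.0, 25.0]
ee_rot: [-180.0, 30.1, 92.1]
force: [0.3, -0.3, 0.3]
gripper_width: 69.9
gripper_force: 0.0
```

>>> step_arm(
  plan=[0,0,0,0,0,0,0,0,0,0,0,0,0,0,0,0,0,0,0,0,0,0,0,0,0,0,0,0,0,0],
  hand=1,
  newtons=20,
)

```text
time_s: 6.2
ee_pos: [497.2, 219.2, 25.6]
ee_rot: [180.0, 30.1, 92.1]
force: [-0.4, -0.4, -0.9]
gripper_width: 39.5
gripper_force: 0.0
```

>>> step_arm(
  plan=[0,0,0,0,0,0,0,0,0,0,0,0,0,0,0,0,0,0],
)

```text
time_s: 6.45
ee_pos: [497.4, 219.1, 25.5]
ee_rot: [180.0, 30.1, 92.1]
force: [1.2, -0.4, -0.6]
gripper_width: 25.7
gripper_force: 20.0
```

```bash
python3 - <<'E'
from h import *
np.set_printoptions(precision=3,suppress=True)
s=sensors.state();print(s["time_s"],s["ee_pos"],s["ee_rot"],s["force"],s["gripper_width"])
f=viewer.grab_frame("top")
b=[d["location"] for d in viewer.pinpoint("tall_post_foot",f)];print(b)
T=np.array(s["ee_pos"]);M=R.from_euler('xyz',s["ee_rot"],degrees=True).as_matrix();print(M)
p0=min(b,key=lambda p:abs(p[0]-247)+abs(p[1]-154));F=onz(f,p0,28.8);print('foot',F)
for fy in(103.,105.,107.):
  F=np.array([500.5,fy,28.8]); a=np.array([-.03*.996,.996,-.087]);up=np.array([0,.087,.996])
  for nm,P,th in(("topedge",F+10*a-28*up,.044),("under",F-28*up,.06)):
    P[2]=0; p=M.T@(P-T); print(fy,nm,p,'shift cm',(p-R.from_rotvec([0,th,0]).apply(p))/10,th)
E
```

```text
6.45 [497.431 219.131  25.512] [179.971  30.083  92.141] [ 1.222 -0.419 -0.605] 25.71927497332687
[[245.0, 155.2], [195.0, 285.8], [352.2, 248.0]]
[[-0.032  0.999  0.019]
 [ 0.865  0.038 -0.501]
 [-0.501  0.    -0.865]]
foot [500.571 108.291  28.8  ]
103.0 topedge [-81.213  -1.328  76.528] shift cm [-0.344  0.    -0.35 ] 0.044
103.0 under [-89.835  -1.404  81.523] shift cm [-0.505  0.    -0.524] 0.06
105.0 topedge [-79.484  -1.253  75.527] shift cm [-0.34   0.    -0.342] 0.044
105.0 under [-88.106  -1.329  80.521] shift cm [-0.499  0.    -0.514] 0.06
107.0 topedge [-77.755  -1.178  74.525] shift cm [-0.335  0.    -0.335] 0.044
107.0 under [-86.377  -1.254  79.52 ] shift cm [-0.492  0.    -0.504] 0.06
```

>>> step_arm(
  plan=[-0.34,0,-0.34,0,0.044,0,-0.34,0,-0.34,0,0.044,0,0,0,0,0,0,0],
)

```text
time_s: 6.8
ee_pos: [497.5, 215.9, 35.5]
ee_rot: [179.9, 24.9, 92.0]
force: [-0.0, -1.3, -3.4]
gripper_width: 25.2
gripper_force: 20.0
```

>>> step_arm(
  plan=[-0.5,0,-0.51,0,0.06,0,-0.5,0,-0.51,0,0.06,0,-0.5,0,-0.51,0,0.06,0,-0.5,0,-0.51,0,0.06,0,0,0,0,0,0,0],
)

```text
time_s: 7.22
ee_pos: [497.6, 203.0, 61.4]
ee_rot: [180.0, 11.2, 91.9]
force: [-0.5, 0.9, -4.8]
gripper_width: 25.6
gripper_force: 20.0
```

>>> step_arm(
  plan=[0.02,0,0.1,0,0,0,0,0,0,0,0,0],
)

```text
time_s: 7.38
ee_pos: [497.3, 204.4, 58.9]
ee_rot: [-179.9, 11.5, 92.2]
force: [-0.6, -2.3, -2.1]
gripper_width: 25.3
gripper_force: 20.0
```

```bash
python3 - <<'E'
from h import *
np.set_printoptions(precision=2,suppress=True)
fs=[]
for i in range(3):
    g=viewer.grab_frame("side");s=sensors.state();fs.append(s["force"])
f=viewer.grab_frame("top");print(np.array(fs),s["torque"],s["ee_pos"],s["time_s"])
A=cv2.resize(f["img"][110:185,180:300],None,fx=4,fy=4,interpolation=3);B=cv2.resize(g["img"][180:255,190:310],None,fx=4,fy=4,interpolation=3)
cv2.imwrite('pics/c3.png',np.vstack([A,B])[...,::-1])
E
```

```text
[[ 0.57 -2.6  -1.31]
 [ 0.5  -1.69 -0.46]
 [-0.35 -1.55 -2.21]] [-0.42 -0.13 -0.02] [497.18 204.66  58.82] 7.5333
```

View pics/c3.png

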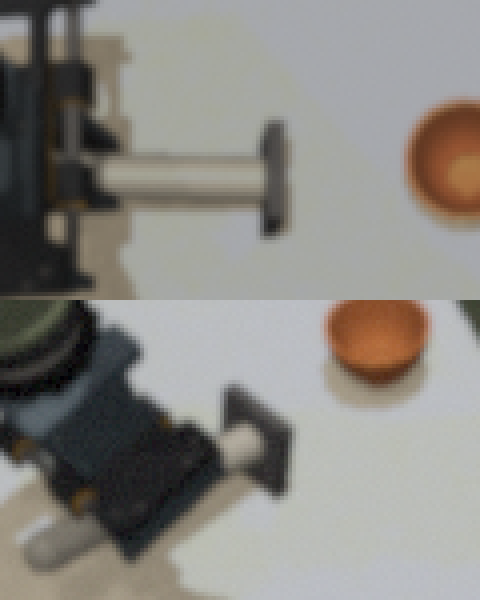

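The foot edge is on the bench, and the force dropped once I lowered the tool 1 mm. I'll continue along the arc.

>>> step_arm(
  plan=[-0.48,0,-0.5,0,0.06,0,-0.48,0,-0.5,0,0.06,0,-0.48,0,-0.5,0,0.06,0,-0.48,0,-0.5,0,0.06,0,0,0,0,0,0,0],
)

```text
time_s: 8.0
ee_pos: [498.3, 186.4, 81.8]
ee_rot: [180.0, -2.5, 92.0]
force: [-0.2, -0.5, -5.5]
gripper_width: 25.7
gripper_force: 20.0
```

```bash
python3 - <<'E'
from h import *
np.set_printoptions(precision=2,suppress=True)
fs=[]
for i in range(4):
    g=viewer.grab_frame("side");s=sensors.state();fs.append(s["force"])
print(np.mean(fs,0),s["torque"],s["ee_pos"],s["ee_rot"],s["qpos"])
E
```

```text
[ 0.1  -0.86 -4.07] [-0.26 -0.15  0.05] [497.99 188.11  80.78] [-179.93   -2.36   92.18] [ 18.07  22.23 107.5    3.    49.72  13.96]
```

>>> step_arm(
  plan=[0,0,0.08,0,0,0,0,0,0,0,0,0],
)

```text
time_s: 8.37
ee_pos: [498.0, 188.5, 80.3]
ee_rot: [-180.0, -2.4, 92.2]
force: [-0.6, 0.2, -2.0]
gripper_width: 25.7
gripper_force: 20.0
```

```bash
python3 - <<'E'
from h import *
np.set_printoptions(precision=2,suppress=True)
fs=[]
for i in range(4):
    g=viewer.grab_frame("side");s=sensors.state();fs.append(np.r_[s["force"],s["torque"]])
print(np.mean(fs,0),s["ee_pos"],s["ee_rot"])
cv2.imwrite('pics/c4.png',cv2.resize(g["img"][150:270,180:330],None,fx=4,fy=4,interpolation=3)[...,::-1])
E
```

```text
[-0.96 -0.03 -1.45 -0.15  0.09 -0.05] [498.15 188.19  80.64] [-179.98   -2.46   92.14]
```

View pics/c4.png

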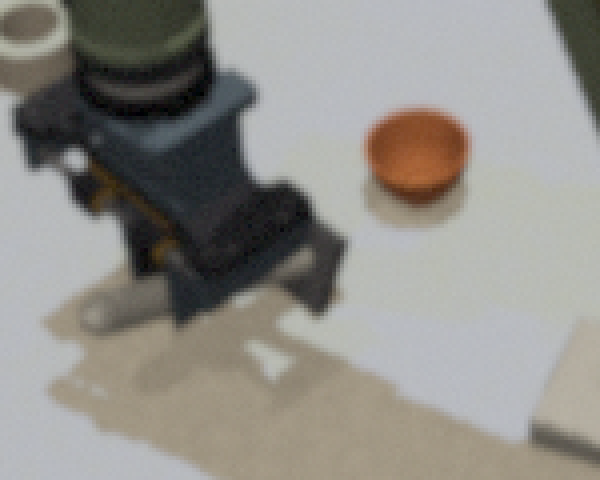

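The foot's lower edge is at crop (320,310), next to its shadow, so it is on the bench. Continuing.

>>> step_arm(
  plan=[-0.48,0,-0.48,0,0.06,0,-0.48,0,-0.48,0,0.06,0,-0.48,0,-0.48,0,0.06,0,-0.48,0,-0.48,0,0.06,0,0,0,0,0,0,0],
)

```text
time_s: 8.98
ee_pos: [500.1, 165.4, 98.5]
ee_rot: [179.9, -16.4, 91.9]
force: [-0.4, 3.8, 3.8]
gripper_width: 26.1
gripper_force: 20.0
```

```bash
cat > st.py <<'E'
from h import *
np.set_printoptions(precision=2,suppress=True)
fs=[]
for i in range(4):
    g=viewer.grab_frame("side");s=sensors.state();fs.append(np.r_[s["force"],s["torque"]])
print(np.mean(fs,0),s["ee_pos"],s["ee_rot"],s["qpos"],s["time_s"])
E
python3 st.py
```

```text
[-0.52  2.43  3.34  0.18  0.04 -0.02] [499.69 166.77  97.61] [179.9  -16.17  92.18] [  7.44  20.39 109.83  21.16  50.14  -8.43] 9.1833
```

>>> step_arm(
  plan=[-0.48,0,-0.5,0,0.06,0,-0.48,0,-0.5,0,0.06,0,-0.48,0,-0.5,0,0.06,0,-0.48,0,-0.5,0,0.06,0,0,0,0,0,0,0],
)

```text
time_s: 9.6
ee_pos: [500.9, 141.6, 110.2]
ee_rot: [-180.0, -30.3, 92.0]
force: [-0.6, 3.9, 9.1]
gripper_width: 25.5
gripper_force: 20.0
```

```bash
python3 st.py
```

```text
[-0.46  3.13  8.2   0.87 -0.06  0.07] [500.64 142.49 109.89] [179.93 -30.05  92.2 ] [ -3.39  21.63 111.23  36.78  56.37 -28.9 ] 9.8
```

>>> step_arm(
  plan=[-0.46,0,-0.53,0,0.06,0,-0.46,0,-0.53,0,0.06,0,-0.46,0,-0.53,0,0.06,0,-0.46,0,-0.53,0,0.06,0,0,0,0,0,0,0],
)

```text
time_s: 10.22
ee_pos: [501.7, 113.7, 115.7]
ee_rot: [-179.9, -44.0, 92.0]
force: [-0.4, 1.6, 6.3]
gripper_width: 25.6
gripper_force: 20.0
```

```bash
python3 st.py
```

```text
[ 0.63  0.25  5.39  0.33 -0.15 -0.02] [501.44 114.48 115.73] [179.99 -43.7   92.19] [-13.18  25.85 111.69  46.92  65.81 -44.48] 10.4167
```

>>> step_arm(
  plan=[-0.46,0,-0.51,0,0.06,0,-0.46,0,-0.51,0,0.06,0,-0.46,0,-0.51,0,0.06,0,-0.46,0,-0.51,0,0.06,0,0,0,0,0,0,0],
)

```text
time_s: 10.83
ee_pos: [502.3, 85.7, 113.8]
ee_rot: [-179.7, -57.6, 91.8]
force: [-0.0, -0.5, 4.0]
gripper_width: 25.4
gripper_force: 20.0
```

```bash
cat >> st.py <<'E'
f=viewer.grab_frame("top")
A=cv2.resize(f["img"][100:200,180:330],None,fx=3,fy=3,interpolation=3);B=cv2.resize(g["img"][150:250,200:350],None,fx=3,fy=3,interpolation=3)
cv2.imwrite('pics/c%d.png'%(s["time_s"]*10),np.vstack([A,B])[...,::-1]);print('c%d'%(s["time_s"]*10))
E
python3 st.py; cp $(ls -t pics/*|head -1) pics/now5.png
```

```text
[ 0.39 -0.67  0.06 -0.52 -0.18 -0.02] [501.96  86.61 114.08] [-179.96  -57.29   92.16] [-20.95  32.53 111.26  52.84  76.08 -55.94] 11.0333
c110
```

View pics/now5.png

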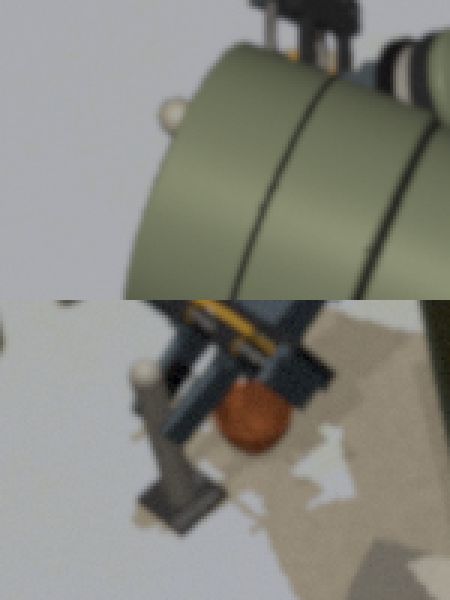

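The post is nearly upright: round end at lower crop (145,375), foot at (180,500), and the bowl is clear. Now the last few degrees.

>>> step_arm(
  plan=[-0.46,0,-0.51,0,0.06,0,-0.46,0,-0.51,0,0.06,0,0,0,0,0,0,0,0,0,0,0,0,0],
)

```text
time_s: 11.42
ee_pos: [502.3, 72.9, 110.6]
ee_rot: [-179.8, -64.1, 91.9]
force: [-0.4, -0.2, -5.0]
gripper_width: 25.2
gripper_force: 20.0
```

```bash
python3 st.py; cp $(ls -t pics/*|head -1) pics/now6.png
```

```text
[-0.04  0.46 -5.36 -1.42 -0.15  0.01] [502.27  73.56 112.22] [179.95 -64.2   92.23] [-23.99  36.47 110.69  54.82  81.35 -60.53] 11.6167
c116
```

View pics/now6.png

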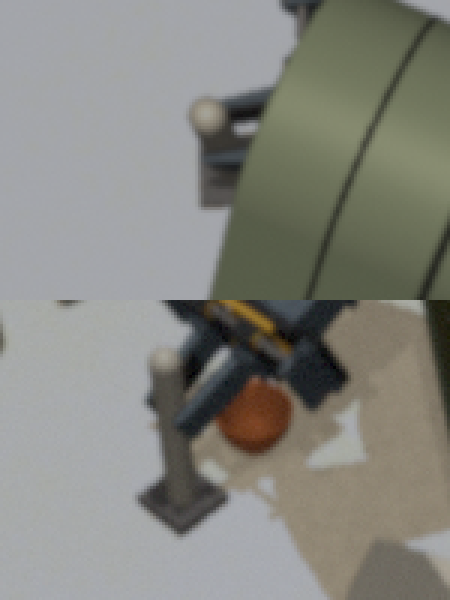

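>>> step_arm(
  plan=[-0.07,0,0.03,0,0,0,0,0,0,0,0,0],
)

```text
time_s: 11.83
ee_pos: [502.4, 73.3, 111.6]
ee_rot: [179.9, -64.3, 92.2]
force: [0.2, -0.7, -5.1]
gripper_width: 25.8
gripper_force: 20.0
```

```bash
python3 st.py; python3 - <<'E'
from h import *
g=viewer.grab_frame("side")
F=onz(g,(200+183/3,150+(490-300)/3),10);print(F, [ (np.array(proj(g,[F[0],F[1],z]))-[200,150])*3+[0,300] for z in(10,167)])
for n in("tall_post_foot","tall_post_center"): print(n,[np.round((np.array(d["location"])-[200,150])*3+[0,300]) for d in viewer.pinpoint(n,g)])
E
```

```text
[-0.29  0.07 -5.88 -1.46 -0.16  0.01] [502.54  73.1  111.63] [179.98 -64.32  92.15] [-24.06  36.59 110.69  54.88  81.39 -60.63] 12.0333
c120
[506.00871209  76.62900372  10.        ] [array([183., 490.]), array([166.40245937, 358.68598123])]
tall_post_foot [array([301., 798.]), array([187., 502.]), array([248., 402.])]
tall_post_center [array([166., 428.]), array([188., 509.])]
```

The post is upright within about 1°, but it is hanging slightly, because the force did not change. I'll lower it by small amounts until it makes contact.

>>> step_arm(
  plan=[-0.07,0,0.03,0,0,0,0,0,0,0,0,0],
)

```text
time_s: 12.4
ee_pos: [502.5, 73.0, 110.7]
ee_rot: [-180.0, -64.3, 92.1]
force: [0.1, -0.2, -6.1]
gripper_width: 25.5
gripper_force: 20.0
```

```bash
python3 st.py
```

```text
[-0.01  0.35 -5.81 -1.46 -0.17  0.01] [502.56  73.04 110.82] [-180.    -64.34   92.11] [-24.07  36.68 110.71  54.9   81.35 -60.71] 12.6
c126
```

>>> step_arm(
  plan=[-0.09,0,0.04,0,0,0,0,0,0,0,0,0,0,0,0,0,0,0],
)

```text
time_s: 12.9
ee_pos: [502.6, 73.1, 110.3]
ee_rot: [180.0, -64.4, 92.2]
force: [0.5, -0.2, -2.9]
gripper_width: 25.4
gripper_force: 20.0
```

>>> step_arm(
  plan=[-0.09,0,0.04,0,0,0,0,0,0,0,0,0,0,0,0,0,0,0],
)

```text
time_s: 13.15
ee_pos: [502.7, 73.2, 110.2]
ee_rot: [179.9, -64.5, 92.2]
force: [-0.9, -2.4, 4.5]
gripper_width: 25.3
gripper_force: 20.0
```

```bash
python3 st.py
```

```text
[-0.79 -3.25  5.57  0.09  0.03  0.18] [502.64  73.19 110.21] [179.89 -64.48  92.21] [-24.09  36.81 110.73  54.99  81.39 -60.9 ] 13.35
c133
```

The foot is now firmly down, so I release and back off.

>>> step_arm(
  plan=[0.04,0,-0.02,0,0,0,0,0,0,0,0,0,0,0,0,0,0,0,0,0,0,0,0,0],
  hand=3.2,
)

```text
time_s: 13.73
ee_pos: [502.5, 73.1, 109.1]
ee_rot: [-180.0, -64.3, 92.1]
force: [0.5, 0.6, 0.6]
gripper_width: 32.0
gripper_force: 0.0
```

>>> step_arm(
  plan=[0,0,0,0,0,0,0,0,0,0,0,0,0,0,0,0,0,0,0,0,0,0,0,0],
  hand=7,
)

```text
time_s: 14.07
ee_pos: [502.6, 73.0, 109.2]
ee_rot: [-180.0, -64.3, 92.1]
force: [-0.0, -0.7, -0.3]
gripper_width: 55.7
gripper_force: 0.0
```

>>> step_arm(
  plan=[0,0,-1,0,0,0,0,0,-2,0,0,0,0,0,-2,0,0,0,0,0,-2,0,0,0,0,0,-2,0,0,0],
)

```text
time_s: 14.48
ee_pos: [505.5, -9.5, 149.0]
ee_rot: [180.0, -64.3, 92.1]
force: [-0.1, -0.9, 0.4]
gripper_width: 69.9
gripper_force: 0.0
```

>>> step_arm(
  plan=[0,0,-2.5,0,0,0,0,0,-2.5,0,0,0,0,0,-2,0,0,0,0,0,0,0,0,0],
)

```text
time_s: 14.82
ee_pos: [509.1, -74.9, 179.9]
ee_rot: [179.5, -64.1, 92.4]
force: [0.0, -0.1, -0.2]
gripper_width: 70.1
gripper_force: 0.0
```

```bash
python3 - <<'E'
from h import *
g=viewer.grab_frame("side");s=sensors.state();print(s["time_s"],s["ee_pos"],s["force"]);f=viewer.grab_frame("top")
A=f["img"][90:210,160:440];B=g["img"][130:270,160:440]
cv2.imwrite('pics/fin.png',cv2.resize(np.vstack([A,B]),None,fx=2.2,fy=2.2,interpolation=3)[...,::-1])
E
```

```text
14.8667 [508.46490776 -73.13574526 179.12478375] [ 1.11543959 -0.14384742 -0.53720114]
```

View pics/fin.png

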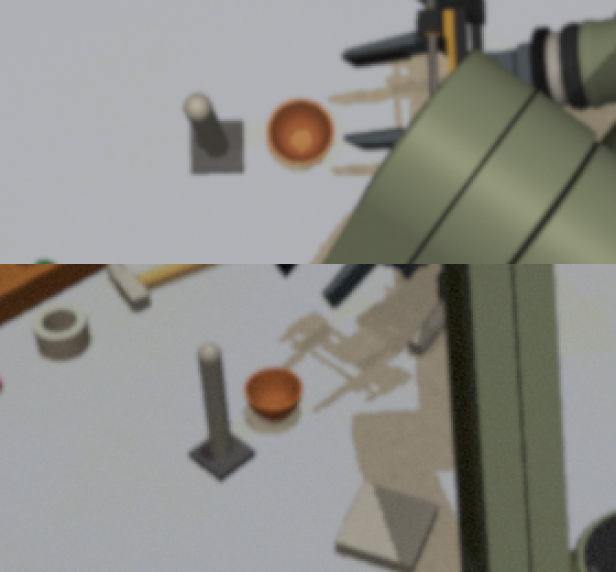

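The post stands free on its foot at lower crop (222,450), with its tip at (210,352). The bowl is still in place and the gripper is clear, so I hand in.

```bash
python3 -c "
from workcell import env
print(env.job_done())"
```

```text
the job is handed in; nothing more can be done
None
```

The tall steel post stands upright on its square foot with the gripper clear, the bowl is untouched and I never went near the short post, but near the end the foot came off the bench by roughly 2 mm until I lowered it again; the job was handed in at about 15 s and no verdict came back.

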